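Lids back on the topping pots

ROBOT

A 6-joint arm with a two-finger parallel gripper is mounted at the origin on the work surface. World frame = base frame: x ahead of the robot, y to its left, z up, the work surface at z = 0. Lengths are in mm, angles in rad, forces in N, time in s.
With the tool pointing down it reaches from about 275 to 750 mm from the base axis. Payload 10.2 kg.
Tool frame: the origin (TCP) lies midway between the tips of the shut fingers; the grasp point (between the pads) lies 19 mm behind it; z points along the fingers, y is the line along which they close (so a half turn about z gives the same grasp; the last joint's range is limited). The gripper opens to 85 mm and grips with 20 to 120 N. Pads are 22 mm wide; open, the fingers measure 114 mm over their backs; the gripper's body (76 mm by 85 mm) begins 54 mm behind the grasp point. The pads swing forward as they close: fully open they stand 13 mm farther back than shut.
Start: joints at [-1.419, 0.313, 1.498, -0, 1.331, -0.223], TCP at [192.183, -488.566, 195.394] pointing down, gripper open.
Joint ranges: [-2.94, 2.94], [-0.97, 2.17], [0.19, 2.56], [-1.23, 4.37], [0.02, 3.11], [-2.88, 2.88]. Speed limits (rad/s): [2.39, 2.39, 3.01, 3.14, 3.14, 3.14].

INTERFACE

Orientations are given as a unit quaternion [w, x, y, z].
In Python, from rig import ctrl gives the robot as it stands.
- The arm moves only by the tool send_rows, never from a script. Its argument "targets" is a list of rows, each a list of 7 numbers: the closure, from -1 (fully open) to 1 (shut), so that 0 is half open, then the shift along the tool's x, y, z in m, then the turn, a rotation vector about the tool's x, y, z in rad. In form: [[claw, dx, dy, dz, ax, ay, az], ...]. A call has exactly 10 rows; each row shifts and turns the commanded pose from where the row before left it, along the tool's axes as they then stand; what a row does not reach is not made up. A row lasts 1/8 s, in which the tool goes at most 62.5 mm and 10.7 degrees, less where a joint would pass 70% of its speed; a pose out of reach is approached as far as the arm can. A call with a gripper value outside its range is refused whole. The fingers move at their own pace and stop on an object; "squeeze" is the grip in N (left out, the last holds). Time passes only in rows, so rows that do not move let the fingers close, or fill a call up. It gives the time, the measured TCP pose, the force, the opening and the grip force at its end, in the units of the state.
- ctrl.sense(): the state, without advancing time (a new reading comes with each control period).
- ctrl.capture(name): name is "scene" or "top" or "wrist"; returns a dict with "img" (420x560x3 uint8, red, green, blue), "camera_matrix" (3x3 intrinsics, pixels), "R" (3x3) and "t" (3): a world point X has camera coordinates R X + t. Camera axes: x right, y down, z forward; pixel columns grow to the right and rows downward; lengths in mm; the calibration is good to about 2 mm. A picture is of the moment at which its call begins. There is no depth.
- ctrl.finish_job(): hands the job in; it is judged then, once.
Trained networks look in a picture, given as the dict that the camera call returned (one of the last four; its "shot" number tells which), for a name from the list of things; names that differ only in an ending like _2 or _b are one class to them, and where a whole thing is asked for, a point or a joint stands for the part that bears it (a point fixed in the world has none). Each returns a list of dicts, best first, with "score" (0 to 1); they miss things now and then, are a little off and sometimes report something else, mostly with a low value. They report only what shows in the picture. A call takes as long as a camera call. They do not tell look-alikes from the thing itself.
- ctrl.boxes_of(query, picture): "extent" ([left, top, width, height] in pixels, round what is visible of it).
- ctrl.landmark_of(query, picture): "point" ([column, row] in pixels: a listed point, or the origin of a listed thing).
The state is a dict: "time_s": time; "joints": joint angles; "dq": joint speeds; "tau": joint torques, N m; "eef_pos": TCP position; "ee_rot": TCP orientation; "force": force on the tool from outside, world axes, zero at the start; "wrist_torque": the same for the moment, N m; "grip_width": opening from 0.0 (shut) to 1.0 (fully open); "grip_force": force on a finger pad.
Only numpy, scipy, OpenCV 4.12 (cv2) and the standard library are available. Lean on these libraries where they do the work, as an engineer would, in place of code of your own. Each camera call takes 0.05 s, during which the arm holds its last target. There are 200 camera calls.

TASK

The waffle topping pots are washed and dry and their lids stand in a stack on the cork mat. Take the stack apart and close every pot with the lid of its own colour, fully down and level on the rim; set the lids on gently, and leave the pots, the jug and the mug standing where they are.

Things in the scene. Friction and masses are not known exactly. Their poses are not given: they have to be found in the camera images.
- lid_blue_middle (a point): dark blue stoneware lid, lowest of the stack, on a 6 mm cork mat: level disc 70 mm across, 14 mm thick, flat top; under it a clay plug 10 mm deep, 51 mm wide at the disc, 39 mm at its foot. In the stack (lids shrink upwards, 24 mm a step) the plug stands on the lid below. Point: middle of the disc, 7 mm above its underside, 17 mm above the plug's foot; z up. Grip the disc's edge, any direction. 140 g
- lid_cream_middle (a point): cream-white stoneware lid, second from below: level disc 61 mm across, 14 mm thick, flat top; under it a clay plug 10 mm deep, 42 mm wide at the disc, 30 mm at its foot. In the stack (lids shrink upwards, 24 mm a step) the plug stands on the lid below. Point: middle of the disc, 7 mm above its underside, 17 mm above the plug's foot; z up. Grip the disc's edge, any direction. 105 g
- lid_yellow_middle (a point): mustard yellow stoneware lid, third from below: level disc 52 mm across, 14 mm thick, flat top; under it a clay plug 10 mm deep, 33 mm wide at the disc, 21 mm at its foot. In the stack (lids shrink upwards, 24 mm a step) the plug stands on the lid below. Point: middle of the disc, 7 mm above its underside, 17 mm above the plug's foot; z up. Grip the disc's edge, any direction. 75 g
- lid_green_middle (a point): sage green stoneware lid, top of the stack: level disc 44 mm across, 14 mm thick, flat top; under it a clay plug 10 mm deep, 25 mm wide at the disc, 13 mm at its foot. In the stack (lids shrink upwards, 24 mm a step) the plug stands on the lid below. Point: middle of the disc, 7 mm above its underside, 17 mm above the plug's foot; z up. Grip the disc's edge, any direction. 55 g
- pot_blue_mouth (a point): dark blue stoneware pot, open, upright, loose: cylinder 66 mm across, 100 mm high, wall 4 mm (mouth 58 mm). Point: centre of the mouth, level with the rim; z up. With its lid fully on, the disc lies on the rim all round, its middle 7 mm above this point; the plug has 3.5 mm play all round
- pot_cream_mouth (a point): cream-white stoneware pot, open, upright, loose: cylinder 57 mm across, 88 mm high, wall 4 mm (mouth 49 mm). Point: centre of the mouth, level with the rim; z up. With its lid fully on, the disc lies on the rim all round, its middle 7 mm above this point; the plug has 3.5 mm play all round
- pot_yellow_mouth (a point): mustard yellow stoneware pot, open, upright, loose: cylinder 48 mm across, 76 mm high, wall 4 mm (mouth 40 mm). Point: centre of the mouth, level with the rim; z up. With its lid fully on, the disc lies on the rim all round, its middle 7 mm above this point; the plug has 3.5 mm play all round
- pot_green_mouth (a point): sage green stoneware pot, open, upright, loose: cylinder 40 mm across, 66 mm high, wall 4 mm (mouth 32 mm). Point: centre of the mouth, level with the rim; z up. With its lid fully on, the disc lies on the rim all round, its middle 7 mm above this point; the plug has 3.5 mm play all round
- jug: white ceramic jug with handle, 100 mm wide and 155 mm high, a bystander; origin at the centre of its underside
- mug: white ceramic coffee mug with handle, 74 mm across without the handle and 82 mm high, a bystander; origin at the centre of its underside
There are look-alikes about, which are no part of the job. What is shaped like the part that bears lid_cream_middle but pink is not meant. Leave any purple look-alike of the part that bears lid_yellow_middle alone.

How it is judged:
By the outcome, as a careful person would: the job done as asked, in the order asked, and still so for the second after the job is handed in, with the robot touching nothing.
It also fails if it takes over 96 s, if anything falls off the work surface, if the arm or the gripper's body presses on something with over 40 N, if the wrist force passes 120 N, or if a joint passes its speed limit or range.

## Working session

There is one attempt and no reset: what is moved stays moved. The work goes in short steps, Python scripts to look and compute and a tool call to move; the robot and the scene stay as the last step left them, time stands still between calls to the robot, and variables do not carry over. Pictures are saved under pics/ and viewed, at most 14 in all, crops included, and the job is handed in when it is done.

Besides the shell and the picture viewer there is one more tool, called after "Call:" as name(argument=value, ...) on one line, values as JSON. send_rows: Moves the arm, as the interface text tells. Its arguments: {"type":"object","properties":{"targets":{"type":"array"},"squeeze":{"type":"number"}},"required":["targets"]}

```bash
ls; mkdir -p pics; cat > h.py <<'E'
import numpy as np,cv2
from rig import ctrl
def save(p,n): cv2.imwrite(f'pics/{n}.png',p['img'][:,:,::-1])
def ray(p,uv):
    K,R,t=map(np.array,(p['camera_matrix'],p['R'],p['t']))
    d=R.T@np.linalg.solve(K,[uv[0],uv[1],1.]); return -R.T@t,d
def atz(p,uv,z):
    c,d=ray(p,uv); return c+d*(z-c[2])/d[2]
def proj(p,X):
    K,R,t=map(np.array,(p['camera_matrix'],p['R'],p['t']))
    q=K@(R@np.array(X,float)+t.ravel()); return q[:2]/q[2]
E
python3 - <<'E'
from h import *
s=ctrl.sense();print({k:np.round(v,3).tolist() for k,v in s.items()})
Z=dict(lid_blue=23,lid_cream=47,lid_yellow=71,lid_green=95,pot_blue=100,pot_cream=88,pot_yellow=76,pot_green=66)
for n in('top','scene'):
    p=ctrl.capture(n);save(p,n+'0')
    print(n,'cam',np.round(-np.array(p['R']).T@np.array(p['t']).ravel()))
    for k,z in Z.items():
        q=k+('_middle' if 'lid' in k else '_mouth')
        for d in ctrl.landmark_of(q,p)[:3]: print(k,round(d['score'],2),np.round(d['point']),np.round(atz(p,d['point'],z),1))
    for k in('jug','mug'):
        for d in ctrl.landmark_of(k,p)[:2]: print(k,round(d['score'],2),np.round(d['point']),np.round(atz(p,d['point'],0),1))
E
```

```text
pics
{'time_s': 0.0, 'joints': [-1.419, 0.313, 1.498, 0.0, 1.331, -0.223], 'dq': [0.001, -0.001, -0.001, 0.001, 0.001, -0.0], 'tau': [-0.001, -41.226, -25.975, -0.0, 0.004, -0.0], 'eef_pos': [192.123, -488.269, 194.815], 'ee_rot': [-0.001, 0.982, 0.186, 0.0], 'force': [0.739, 1.133, -0.167], 'wrist_torque': [-0.016, 0.026, 0.06], 'grip_force': 0.0, 'grip_width': 0.998}
top cam [ 500.   14. 1098.]
lid_blue 0.65 [183. 263.] [413.5 261.8  23. ]
lid_cream 0.81 [205. 208.] [561.2 199.1  47. ]
lid_cream 0.48 [180. 262.] [419.2 263.2  47. ]
lid_yellow 0.85 [165. 207.] [562.7 298.1  71. ]
lid_green 0.55 [176. 264.] [416.7 261.4  95. ]
lid_green 0.4 [247. 202.] [572.2  81.7  95. ]
pot_blue 0.82 [367. 204.] [ 566.5 -221.7  100. ]
pot_cream 0.78 [392. 268.] [ 402.9 -284.    88. ]
pot_yellow 0.66 [270. 252.] [444.1  23.7  76. ]
pot_green 0.75 [247. 200.] [582.   83.9  66. ]
jug 0.66 [283. 139.] [758.4 -12.3   0. ]
mug 0.94 [217. 133.] [776.7 174.9   0. ]
scene cam [1283.    8.  694.]
lid_blue 0.54 [370. 181.] [414.3 252.9  23. ]
lid_cream 0.77 [374. 170.] [400.1 260.4  47. ]
lid_cream 0.57 [365. 223.] [593.7 206.8  47. ]
lid_yellow 0.6 [411. 225.] [626.2 292.8  71. ]
lid_yellow 0.48 [376. 167.] [421.6 258.2  71. ]
lid_green 0.64 [377. 158.] [420.1 257.9  95. ]
pot_blue 0.92 [164. 199.] [ 568.5 -220.3  100. ]
pot_blue 0.62 [370. 178.] [504.2 224.3 100. ]
pot_cream 0.73 [153. 159.] [ 400.1 -280.8   88. ]
pot_yellow 0.79 [280. 173.] [448.1  27.   76. ]
pot_green 0.65 [310. 216.] [588.4  87.5  66. ]
jug 0.63 [263. 299.] [755.7 -13.    0. ]
mug 0.89 [361. 304.] [770. 175.  -0.]
```

View pics/top0.png

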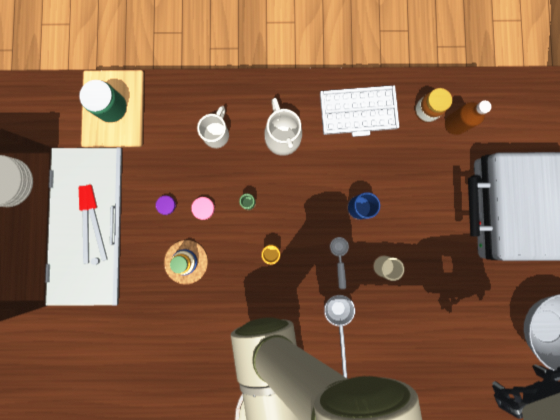

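View pics/scene0.png

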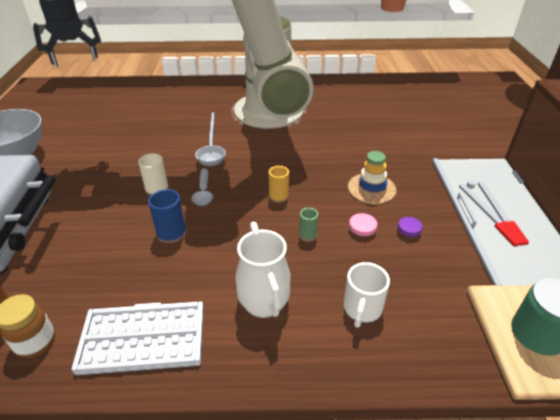

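Top view: the stack is at (183,263) on the cork mat. The lid look-alikes are pink at (203,208) and purple at (165,205), both lying loose, so I leave them. Pots: blue (365,206), cream (390,268), yellow (271,254), green (248,201). Bystanders: jug (283,130) and mug (213,130). The jar lids at (437,102) and (97,98) are not involved either. I'll move above the stack and take a close crop there.

Call:
send_rows(targets=[[-1, 0, 0, -0.015, 0, 0, 0.125], [-1, 0, 0, -0.015, 0, 0, 0.125], [-1, 0, 0, -0.015, 0, 0, 0.1243], [-1, 0.0132, -0.044, 0, 0, 0, 0], [-1, 0.0132, -0.044, 0, 0, 0, 0], [-1, 0.0132, -0.044, 0, 0, 0, 0], [-1, 0.0132, -0.044, 0, 0, 0, 0], [-1, 0.0132, -0.044, 0, 0, 0, 0], [-1, 0.0132, -0.044, 0, 0, 0, 0], [-1, 0.0132, -0.044, 0, 0, 0, 0]])

```text
time_s: 2.35
eef_pos: [284.6, -179.1, 240.6]
ee_rot: [0.0, 1.0, -0.0, 0.0]
force: [0.7, -0.4, -0.7]
grip_width: 0.998
grip_force: 0.0
```

Call:
send_rows(targets=[[-1, 0.0132, -0.044, 0, 0, 0, 0], [-1, 0.0132, -0.044, 0, 0, 0, 0], [-1, 0.0132, -0.044, 0, 0, 0, 0], [-1, 0.0132, -0.044, 0, 0, 0, 0], [-1, 0.0132, -0.044, 0, 0, 0, 0], [-1, 0.0132, -0.044, 0, 0, 0, 0], [-1, 0.0132, -0.044, 0, 0, 0, 0], [-1, 0.0132, -0.044, 0, 0, 0, 0], [-1, 0.0132, -0.044, 0, 0, 0, 0], [-1, 0.0132, -0.044, 0, 0, 0, 0]])

```text
time_s: 3.6
eef_pos: [416.4, 261.2, 240.5]
ee_rot: [0.0, 1.0, 0.0, 0.0]
force: [0.4, -0.8, 0.4]
grip_width: 1.003
grip_force: 0.0
```

```bash
python3 - <<'E'
from h import *
s=ctrl.sense();print({k:np.round(s[k],3).tolist() for k in('time_s','joints','eef_pos','ee_rot','force')})
p=ctrl.capture('wrist');save(p,'w1')
print('cam',np.round(-np.array(p['R']).T@np.array(p['t']).ravel(),1), np.round(p['R'],3).tolist())
for k,z in dict(lid_blue=23,lid_cream=47,lid_yellow=71,lid_green=95).items():
    for d in ctrl.landmark_of(k+'_middle',p)[:3]: print(k,round(d['score'],2),np.round(d['point']),np.round(atz(p,d['point'],z),1))
E
```

```text
{'time_s': 3.6, 'joints': [0.321, 0.208, 1.516, -0.0, 1.418, 1.891], 'eef_pos': [416.446, 261.178, 240.454], 'ee_rot': [0.0, 1.0, 0.0, 0.0], 'force': [0.449, -0.766, 0.374]}
cam [497.7 260.8 419.1] [[0.001, -1.0, -0.002], [-0.948, -0.002, 0.319], [-0.319, 0.001, -0.948]]
lid_cream 0.64 [329.  27.] [558.6 215.6  47. ]
lid_yellow 0.75 [233.  20.] [559.6 305.6  71. ]
lid_green 0.91 [289. 181.] [417.4 254.4  95. ]
```

View pics/w1.png

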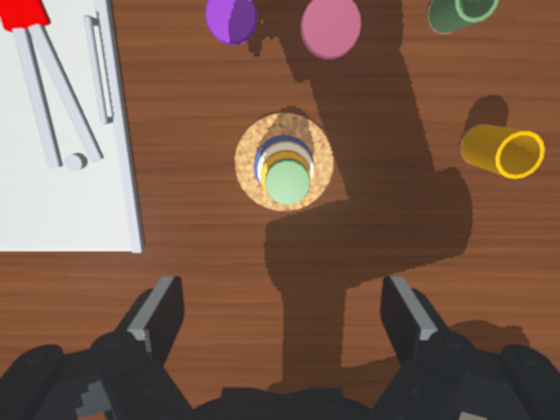

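Wrist view: green lid top at (287,181), the yellow, cream and blue rims just above it, on the cork mat. Pink (331,27) and purple (231,17) are off to the side. I'll zoom in and measure.

```bash
cat >> h.py <<'E'
H={'green':(40,90),'yellow':(18,32),'blue':(100,125)}
def blob(p,col,roi,smin=60,vmin=40):
    hsv=cv2.cvtColor(p['img'],cv2.COLOR_RGB2HSV); x,y,w,h=roi
    m=np.zeros(hsv.shape[:2],np.uint8)
    if col=='cream': q=(hsv[...,1]<90)&(hsv[...,2]>130)
    else: q=(hsv[...,0]>=H[col][0])&(hsv[...,0]<=H[col][1])&(hsv[...,1]>=smin)&(hsv[...,2]>=vmin)
    m[y:y+h,x:x+w]=q[y:y+h,x:x+w]
    c,_=cv2.findContours(m,cv2.RETR_EXTERNAL,cv2.CHAIN_APPROX_NONE)
    return max(c,key=cv2.contourArea)[:,0,:].astype(float)
def circ(p,c,z):
    P=np.array([atz(p,u,z)[:2] for u in c],np.float32)
    (x,y),(a,b),_=cv2.fitEllipse(P)
    mn,mx=P.min(0),P.max(0)
    return np.round([x,y,a,b],1),np.round([(mn+mx)/2,mx-mn],1).tolist()
E
python3 - <<'E'
from h import *
p=ctrl.capture('wrist')
c=cv2.resize(p['img'][100:225,225:345],None,fx=5,fy=4.8,interpolation=cv2.INTER_CUBIC)
cv2.imwrite('pics/w1c.png',c[:,:,::-1])
hsv=cv2.cvtColor(p['img'],cv2.COLOR_RGB2HSV)
print(hsv[100:212:4,287].tolist())
print('green',circ(p,blob(p,'green',(240,140,100,80)),102))
t=ctrl.capture('top')
for k,(u,v),z in(('green',(247,201),66),('yellow',(270,254),76),('blue',(366,206),100),('cream',(391,268),88)):
    c=blob(t,k,(u-25,v-25,50,50)); print(k,circ(t,c,z))
E
```

```text
[[11, 144, 133], [10, 142, 138], [12, 137, 91], [14, 120, 127], [15, 119, 175], [15, 118, 169], [15, 116, 160], [15, 114, 150], [15, 111, 138], [115, 85, 102], [135, 29, 107], [21, 47, 195], [21, 48, 185], [20, 185, 171], [19, 173, 170], [54, 64, 152], [57, 59, 215], [57, 58, 217], [57, 54, 219], [58, 52, 221], [57, 53, 223], [57, 50, 225], [56, 47, 226], [56, 47, 228], [59, 45, 229], [58, 43, 230], [22, 92, 231], [16, 117, 224]]
green (array([415.8, 257.4,  41.8,  44.6]), [[421.20001220703125, 255.60000610351562], [36.599998474121094, 38.70000076293945]])
green (array([578.3,  84.8,  37.3,  40.2]), [[578.2999877929688, 84.69999694824219], [37.099998474121094, 36.900001525878906]])
yellow (array([439.5,  24. ,  45.3,  48.2]), [[438.79998779296875, 25.0], [48.70000076293945, 46.5]])
blue (array([ 561.7, -214.7,   64.3,   81.1]), [[563.2999877929688, -213.60000610351562], [66.19999694824219, 79.0999984741211]])
cream (array([ 401. , -281. ,   55.1,   71.1]), [[402.1000061035156, -276.79998779296875], [57.79999923706055, 76.0999984741211]])
```

View pics/w1c.png

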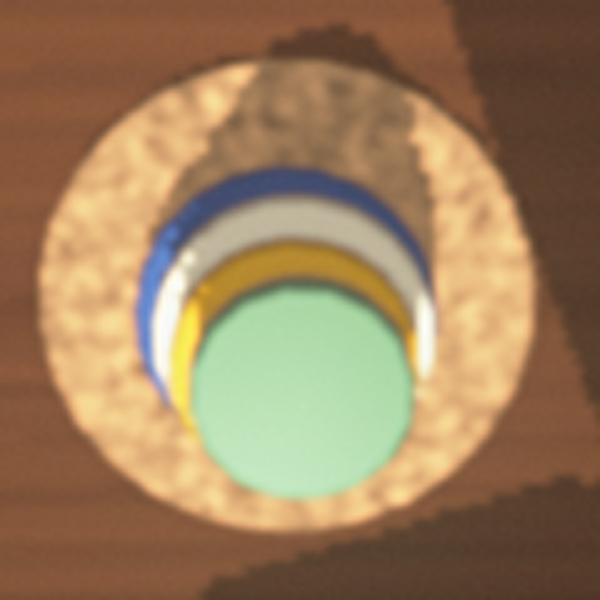

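Call:
send_rows(squeeze=25, targets=[[-1, 0, 0.0037, -0.0, 0, 0, 0], [-1, 0, 0, 0.02, 0, 0, 0], [-1, 0, 0, 0.02, 0, 0, 0], [-1, 0, 0, 0.02, 0, 0, 0], [-1, 0, 0, 0.02, 0, 0, 0], [-1, 0, 0, 0.02, 0, 0, 0], [-1, 0, 0, 0.02, 0, 0, 0], [-1, 0, 0, 0.02, 0, 0, 0], [-1, 0, 0, 0.0195, 0, 0, 0], [-1, 0, 0, 0, 0, 0, 0]])

```text
time_s: 5.2
eef_pos: [415.7, 255.1, 80.2]
ee_rot: [0.0, 1.0, -0.0, -0.001]
force: [0.5, 0.0, 1.2]
grip_width: 1.001
grip_force: 0.0
```

```bash
python3 - <<'E'
from h import *
p=ctrl.capture('wrist');save(p,'w2')
s=ctrl.sense();print(np.round(s['eef_pos'],1),np.round(s['force'],1))
print('green',circ(p,blob(p,'green',(150,100,260,250),30,100),102))
E
```

```text
[416.3 255.4  81.2] [0.5 0.2 0.5]
green (array([418.9, 256. ,  42.2,  46.1]), [[419.20001220703125, 256.29998779296875], [46.099998474121094, 42.70000076293945]])
```

View pics/w2.png

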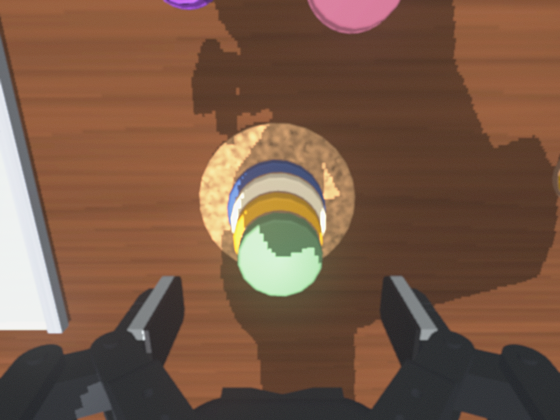

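Wrist view: the lid is centred at column 281 between the fingertips (182 and 383), so it's aligned. Closing now.

Call:
send_rows(squeeze=25, targets=[[-1, 0.002, -0.0005, 0, 0, 0, 0], [1, 0, 0, 0, 0, 0, 0], [1, 0, 0, 0, 0, 0, 0], [1, 0, 0, 0, 0, 0, 0], [1, 0, 0, 0, 0, 0, 0], [1, 0, 0, 0, 0, 0, 0], [1, 0, 0, 0, 0, 0, 0], [1, 0, 0, 0, 0, 0, 0], [1, 0, 0, 0, 0, 0, 0], [1, 0, 0, 0, 0, 0, 0]])

```text
time_s: 6.5
eef_pos: [418.2, 256.3, 80.9]
ee_rot: [-0.0, 1.0, 0.0, -0.0]
force: [0.8, 0.3, 0.4]
grip_width: -0.001
grip_force: 0.0
```

Call:
send_rows(targets=[[1, 0, 0, -0.002, 0, 0, 0], [1, 0, 0, -0.004, 0, 0, 0], [1, 0, 0, -0.008, 0, 0, 0], [1, 0, 0, -0.015, 0, 0, 0], [1, 0, 0, -0.02, 0, 0, 0], [1, 0, 0, -0.02, 0, 0, 0], [1, 0, 0, -0.02, 0, 0, 0], [1, 0, 0, -0.02, 0, 0, 0], [1, 0, 0, 0, 0, 0, 0], [1, 0, 0, 0, 0, 0, 0]])

```text
time_s: 7.75
eef_pos: [417.9, 256.3, 189.5]
ee_rot: [0.0, 1.0, 0.0, -0.0]
force: [-0.2, -0.1, -0.1]
grip_width: -0.003
grip_force: 0.0
```

```bash
python3 - <<'E'
from h import *
p=ctrl.capture('wrist');save(p,'w3')
s=ctrl.sense();print(np.round(s['eef_pos'],1),np.round(s['force'],1),s['grip_width'],s['grip_force'],s['time_s'])
z=s['eef_pos'][2]-81+102
print('green',circ(p,blob(p,'green',(150,100,260,250),30,100),z))
E
```

```text
[417.8 256.2 189.2] [-0.8 -0.3 -0. ] -0.001844335959821192 0.0 7.8
green (array([451.3, 256. ,  24.4,  25.8]), [[451.3999938964844, 256.0], [25.899999618530273, 24.899999618530273]])
```

View pics/w3.png

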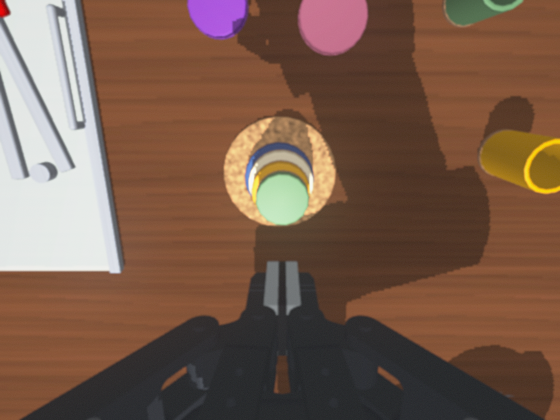

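The fingers shut without touching the lid: in the view the shut tips are at (282,262) and the lid is still on the stack at (282,199). I'll check the tip projection against the reported TCP.

```bash
python3 - <<'E'
from h import *
s=ctrl.sense();e=np.array(s['eef_pos'])
p=ctrl.capture('wrist');print(np.round(p['camera_matrix'],1).tolist(),'tcp->',proj(p,e),'pad',proj(p,e+[0,0,19]))
g=blob(p,'green',(150,100,260,250),30,100)
for z in(80,102,115):print(z,circ(p,g,z))
t=ctrl.capture('top');print('top tcp',proj(t,e));sc=ctrl.capture('scene');print('scene tcp',proj(sc,e))
print('scene green top',[proj(sc,[x,257,102]) for x in(410,418,426)])
a=cv2.resize(t['img'][200:330,110:250],None,fx=3,fy=3);b=cv2.resize(sc['img'][70:200,310:450],None,fx=3,fy=3)
cv2.imwrite('pics/c4.png',np.vstack([a,b])[:,:,::-1] if 0 else np.hstack([cv2.resize(a,(400,400)),cv2.resize(b,(400,400))])[:,:,::-1])
E
```

```text
[[345.0, 0.0, 281.8], [0.0, 345.0, 209.3], [0.0, 0.0, 1.0]] tcp-> [281.56050945 244.61435563] pad [281.48509935 260.04557285]
80 (array([411.7, 256.1,  44.3,  47.3]), [[411.79998779296875, 256.5], [47.29999923706055, 44.70000076293945]])
102 (array([418.4, 256.1,  40.9,  43.7]), [[418.5, 256.3999938964844], [43.70000076293945, 41.29999923706055]])
115 (array([422.4, 256.1,  38.9,  41.5]), [[422.3999938964844, 256.3999938964844], [41.599998474121094, 39.20000076293945]])
top tcp [168.55267261 267.39916012]
scene tcp [382.25206864 122.78222789]
scene green top [array([376.36378843, 153.27227301]), array([376.99665674, 155.16890385]), array([377.63695361, 157.08779725])]
```

View pics/c4.png

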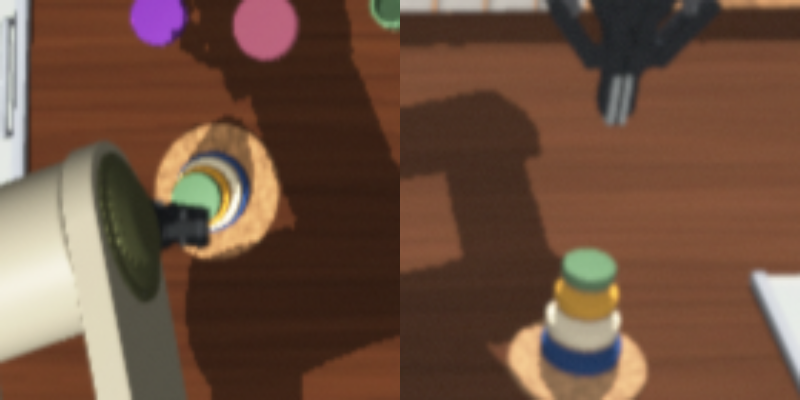

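```bash
python3 - <<'E'
from h import *
sc=ctrl.capture('scene');p=ctrl.capture('wrist');e=np.array(ctrl.sense()['eef_pos']);print(e)
for h in(0,10,20,30,40): print(h,*[np.round(proj(c,e+[dx,0,h]),1) for c in(sc,p) for dx in(0,11)])
a=cv2.resize(sc['img'][60:130,340:430],(450,350),interpolation=cv2.INTER_CUBIC)
b=cv2.resize(p['img'][240:380,210:350],(350,350),interpolation=cv2.INTER_CUBIC)
cv2.imwrite('pics/c5.png',np.hstack([a,b])[:,:,::-1])
E
```

```text
[418.09673329 256.29839032 189.56751783]
0 [382.3 122.7] [383.3 125.2] [281.5 244.6] [281.5 226.5]
10 [383.  118.8] [384.  121.3] [281.5 252.4] [281.5 233.5]
20 [383.7 114.8] [384.7 117.2] [281.4 260.9] [281.4 241.2]
30 [384.4 110.7] [385.4 113.2] [281.4 270.5] [281.4 249.8]
40 [385.1 106.6] [386.2 109. ] [281.3 281.2] [281.3 259.5]
```

View pics/c5.png

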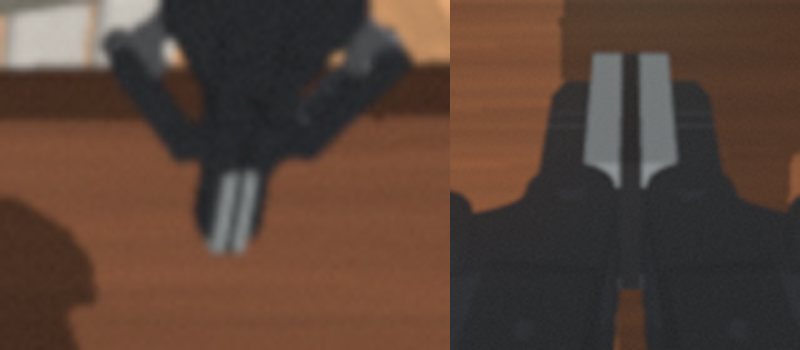

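The tips sit about 30–40 mm above the reported TCP, which explains the miss. I'll open partway, go lower, and compare the tips with the lids directly.

Call:
send_rows(targets=[[-0.5, 0, 0, 0, 0, 0, 0], [-0.5, 0, 0, 0, 0, 0, 0], [-0.5, 0, 0, 0.0, 0, 0, 0], [-0.5, 0, 0, 0.02, 0, 0, 0], [-0.5, 0, 0, 0.025, 0, 0, 0], [-0.5, 0, 0, 0.025, 0, 0, 0], [-0.5, 0, 0, 0.025, 0, 0, 0], [-0.5, 0, 0, 0.02, 0, 0, 0], [-0.5, 0, 0, 0.0145, 0, 0, 0], [-0.5, 0, 0, 0, 0, 0, 0]])

```text
time_s: 9.3
eef_pos: [417.8, 256.2, 59.8]
ee_rot: [0.0, 1.0, 0.0, -0.001]
force: [0.8, 0.3, 0.3]
grip_width: 0.75
grip_force: 0.0
```

```bash
python3 - <<'E'
from h import *
s=ctrl.sense();print(np.round(s['eef_pos'],1),s['grip_width'])
sc=ctrl.capture('scene');p=ctrl.capture('wrist')
a=cv2.resize(sc['img'][120:210,320:430],(440,360),interpolation=cv2.INTER_CUBIC)
b=cv2.resize(p['img'][160:400,160:400],(360,360),interpolation=cv2.INTER_CUBIC)
cv2.imwrite('pics/c6.png',np.hstack([a,b])[:,:,::-1])
E
```

```text
[417.8 256.2  59.8] 0.7503619250879016
```

View pics/c6.png

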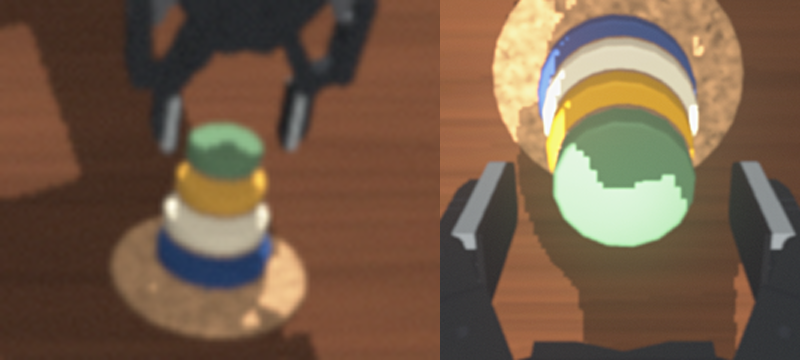

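Scene crop: the tips are level with the green lid's top, centred on both sides. Going 13 mm lower and gripping.

Call:
send_rows(squeeze=25, targets=[[-0.5, 0, 0, 0.007, 0, 0, 0], [-0.5, 0, 0, 0.006, 0, 0, 0], [0.3, 0, 0, 0, 0, 0, 0], [1, 0, 0, 0, 0, 0, 0], [1, 0, 0, 0, 0, 0, 0], [1, 0, 0, 0, 0, 0, 0], [1, 0, 0, 0, 0, 0, 0], [1, 0, 0, -0.002, 0, 0, 0], [1, 0, 0, -0.004, 0, 0, 0], [1, 0, 0, -0.008, 0, 0, 0]])

```text
time_s: 10.65
eef_pos: [418.1, 256.3, 61.8]
ee_rot: [0.0, 1.0, 0.0, -0.0]
force: [0.1, -0.2, -0.7]
grip_width: 0.502
grip_force: 25.5
```

```bash
python3 - <<'E'
from h import *
s=ctrl.sense();print(np.round(s['eef_pos'],1),s['grip_width'],s['grip_force'])
sc=ctrl.capture('scene');p=ctrl.capture('wrist')
a=cv2.resize(sc['img'][120:210,320:430],(440,360),interpolation=cv2.INTER_CUBIC)
b=cv2.resize(p['img'][160:400,160:400],(360,360),interpolation=cv2.INTER_CUBIC)
cv2.imwrite('pics/c7.png',np.hstack([a,b])[:,:,::-1])
E
```

```text
[418.1 256.3  61.8] 0.5021449801830714 25.4822900891304
```

View pics/c7.png

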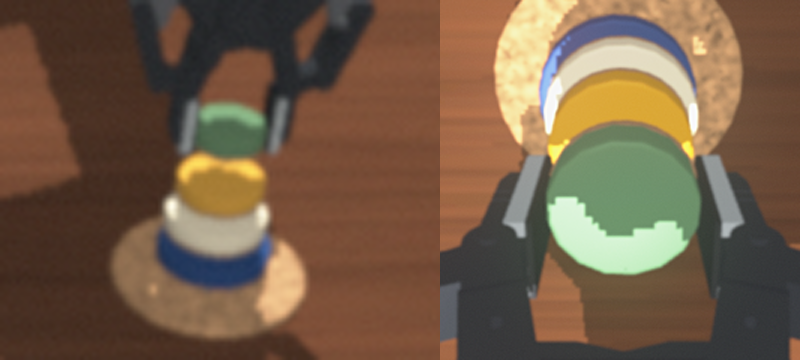

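Green is gripped: opening 0.50, and the rest of the stack stayed put. I'll carry it to just short of the green pot.

Call:
send_rows(targets=[[1, 0, 0, -0.016, 0, 0, 0], [1, 0, 0, -0.017, 0, 0, 0], [1, 0, 0, -0.017, 0, 0, 0], [1, 0.007, 0.012, 0, 0, 0, 0], [1, 0.019, 0.032, 0, 0, 0, 0], [1, 0.025, 0.042, 0, 0, 0, 0], [1, 0.025, 0.042, 0, 0, 0, 0], [1, 0.019, 0.032, 0, 0, 0, 0], [1, 0.007, 0.011, 0, 0, 0, 0], [1, 0, 0, 0, 0, 0, 0]])

```text
time_s: 12.0
eef_pos: [520.0, 85.0, 110.7]
ee_rot: [-0.0, 1.0, -0.0, -0.001]
force: [0.3, 1.1, -0.2]
grip_width: 0.497
grip_force: 25.6
```

```bash
cat >> h.py <<'E'
def near(p,col,X,r,smin=30,vmin=40):
    u=proj(p,X).astype(int); return blob(p,col,(max(u[0]-r,0),max(u[1]-r,0),2*r,2*r),smin,vmin)
E
python3 - <<'E'
from h import *
s=ctrl.sense();e=s['eef_pos'];print(np.round(e,1),s['grip_width'],s['grip_force'])
p=ctrl.capture('wrist')
lid=near(p,'green',np.array(e)+[0,0,54],70,30,60)
print('lid',circ(p,lid,e[2]+54.2))
pt=near(p,'green',[580,84.5,66],45,30,20)
print('pot',circ(p,pt,66))
v=p['img'].copy();
for c in(lid,pt): cv2.polylines(v,[c.astype(int)],True,(255,0,0),1)
save({'img':v},'w8')
E
```

```text
[520.   85.  110.7] 0.497052722668208 25.624176263809204
lid (array([521.8,  84.8,  43.2,  46.4]), [[521.9000244140625, 84.80000305175781], [46.29999923706055, 43.599998474121094]])
pot (array([579.5,  86.4,  38.5,  38.7]), [[579.5, 86.4000015258789], [39.0, 38.70000076293945]])
```

View pics/w8.png

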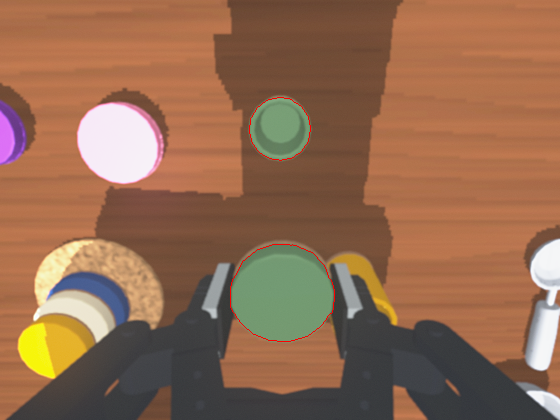

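View: green pot mouth at (280,128), held lid at (282,292). Moving over and down.

Call:
send_rows(targets=[[1, 0.0095, -0.0016, 0, 0, 0, 0], [1, 0.02, 0, 0, 0, 0, 0], [1, 0.02, 0, 0, 0, 0, 0], [1, 0.009, 0, 0, 0, 0, 0], [1, 0, 0, 0.015, 0, 0, 0], [1, 0, 0, 0.025, 0, 0, 0], [1, 0, 0, 0.015, 0, 0, 0], [1, 0, 0, 0.0107, 0, 0, 0], [1, 0, 0, 0.005, 0, 0, 0], [1, 0, 0, 0.005, 0, 0, 0]])

```text
time_s: 13.3
eef_pos: [579.1, 87.0, 35.9]
ee_rot: [0.0, 1.0, 0.0, 0.0]
force: [-0.1, 1.2, -0.8]
grip_width: 0.503
grip_force: 25.6
```

Call:
send_rows(targets=[[1, 0, 0, 0.003, 0, 0, 0], [1, 0, 0, 0.002, 0, 0, 0], [1, 0, 0, 0.001, 0, 0, 0], [1, 0, 0, 0.001, 0, 0, 0], [1, 0, 0, 0.001, 0, 0, 0], [1, 0, 0, 0, 0, 0, 0], [1, 0, 0, 0, 0, 0, 0], [1, 0, 0, 0, 0, 0, 0], [1, 0, 0, 0, 0, 0, 0], [1, 0, 0, 0, 0, 0, 0]])

```text
time_s: 14.55
eef_pos: [578.8, 87.0, 27.7]
ee_rot: [0.0, 1.0, 0.0, 0.0]
force: [-0.6, 1.1, -0.2]
grip_width: 0.502
grip_force: 25.6
```

Call:
send_rows(targets=[[1, 0, 0, 0.0005, 0, 0, 0], [1, 0, 0, 0, 0, 0, 0], [1, 0, 0, 0.0005, 0, 0, 0], [1, 0, 0, 0, 0, 0, 0], [1, 0, 0, 0.0005, 0, 0, 0], [1, 0, 0, 0, 0, 0, 0], [1, 0, 0, 0, 0, 0, 0], [1, 0, 0, 0, 0, 0, 0], [1, 0, 0, 0, 0, 0, 0], [1, 0, 0, 0, 0, 0, 0]])

```text
time_s: 15.8
eef_pos: [578.8, 87.0, 26.2]
ee_rot: [0.0, 1.0, 0.0, 0.0]
force: [0.2, 0.4, 0.3]
grip_width: 0.501
grip_force: 25.6
```

```bash
python3 - <<'E'
from h import *
s=ctrl.sense();print(np.round(s['eef_pos'],1),s['force'])
sc=ctrl.capture('scene');p=ctrl.capture('wrist')
a=cv2.resize(sc['img'][180:260,265:355],(405,360),interpolation=cv2.INTER_CUBIC)
b=cv2.resize(p['img'][160:400,160:400],(360,360),interpolation=cv2.INTER_CUBIC)
cv2.imwrite('pics/c9.png',np.hstack([a,b])[:,:,::-1])
E
```

```text
[578.8  87.   26.2] [0.23022303 0.35470879 0.34847298]
```

View pics/c9.png

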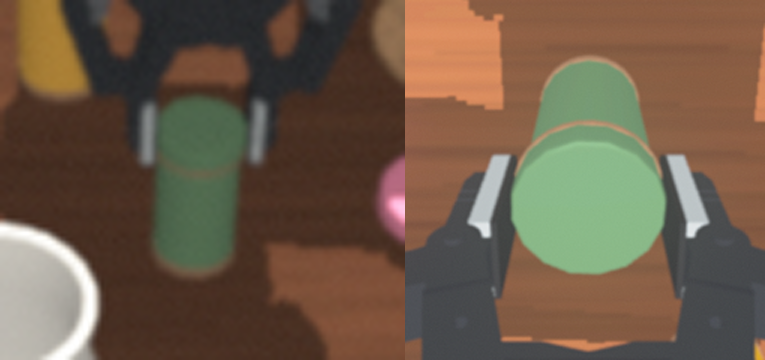

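Scene crop: the lid is right at the pot's rim and centred. A little lower until it touches.

Call:
send_rows(targets=[[1, 0, 0, 0.0004, 0, 0, 0], [1, 0, 0, 0, 0, 0, 0], [1, 0, 0, 0.0004, 0, 0, 0], [1, 0, 0, 0, 0, 0, 0], [1, 0, 0, 0, 0, 0, 0], [1, 0, 0, 0, 0, 0, 0], [1, 0, 0, 0, 0, 0, 0], [1, 0, 0, 0, 0, 0, 0], [1, 0, 0, 0, 0, 0, 0], [1, 0, 0, 0, 0, 0, 0]])

```text
time_s: 17.15
eef_pos: [578.8, 87.0, 25.4]
ee_rot: [-0.0, 1.0, 0.0, 0.0]
force: [-0.7, -0.2, -0.4]
grip_width: 0.505
grip_force: 25.7
```

Call:
send_rows(targets=[[1, 0, 0, 0.0003, 0, 0, 0], [1, 0, 0, 0, 0, 0, 0], [1, 0, 0, 0.0003, 0, 0, 0], [1, 0, 0, 0, 0, 0, 0], [1, 0, 0, 0, 0, 0, 0], [1, 0, 0, 0, 0, 0, 0], [1, 0, 0, 0, 0, 0, 0], [1, 0, 0, 0, 0, 0, 0], [1, 0, 0, 0, 0, 0, 0], [1, 0, 0, 0, 0, 0, 0]])

```text
time_s: 18.4
eef_pos: [579.0, 87.0, 25.3]
ee_rot: [0.0, 1.0, 0.0, 0.0]
force: [-2.6, -0.4, 6.2]
grip_width: 0.501
grip_force: 26.0
```

Contact at 6 N, so the green lid is seated. Releasing and lifting, then back to the stack.

Call:
send_rows(targets=[[-0.15, 0, 0, 0, 0, 0, 0], [-0.3, 0, 0, 0, 0, 0, 0], [-0.5, 0, 0, 0, 0, 0, 0], [-0.5, 0, 0, -0.005, 0, 0, 0], [-0.5, 0, 0, -0.015, 0, 0, 0], [-0.5, 0, 0, -0.025, 0, 0, 0], [-0.5, 0, 0, -0.025, 0, 0, 0], [-0.5, 0, 0, -0.015, 0, 0, 0], [-0.5, -0.0105, -0.012, 0, 0, 0, 0], [-0.5, -0.0255, -0.027, 0, 0, 0, 0]])

```text
time_s: 19.65
eef_pos: [541.7, 126.4, 108.8]
ee_rot: [-0.0, 1.0, -0.0, -0.001]
force: [-0.1, 1.4, -0.4]
grip_width: 0.751
grip_force: 0.0
```

Call:
send_rows(targets=[[-0.5, -0.03, -0.032, 0, 0, 0, 0], [-0.5, -0.03, -0.032, 0, 0, 0, 0], [-0.5, -0.03, -0.032, 0, 0, 0, 0], [-0.5, -0.0255, -0.024, 0, 0, 0, 0], [-0.5, -0.0105, -0.01, 0, 0, 0, 0], [-0.5, 0, 0, 0.01, 0, 0, 0], [-0.5, 0, 0, 0.02, 0, 0, 0], [-0.5, 0, 0, 0.015, 0, 0, 0], [-0.5, 0, 0, 0.005, 0, 0, 0], [-0.5, 0, 0, 0, 0, 0, 0]])

```text
time_s: 20.9
eef_pos: [416.9, 255.7, 59.6]
ee_rot: [0.0, 1.0, 0.0, -0.0]
force: [-0.1, 0.9, 0.8]
grip_width: 0.753
grip_force: 0.0
```

```bash
python3 - <<'E'
from h import *
s=ctrl.sense();e=s['eef_pos'];print(np.round(e,1),s['grip_width'],s['time_s'])
p=ctrl.capture('wrist');save(p,'w10')
c=near(p,'yellow',[419,256.5,78],70,100,80);print('yellow',circ(p,c,78))
sc=ctrl.capture('scene');t=ctrl.capture('top')
for q,n in((sc,'scene'),(t,'top')):
    c=near(q,'green',[579.5,86.4,80],14,30,20);b=cv2.boundingRect(c.astype(np.int32));print(n,b, 'expected top ctr',proj(q,[579.5,86.4,80]))
    for d in ctrl.landmark_of('lid_green_middle',q)[:1]: print(d['score'],d['point'],proj(q,[579.5,86.4,73]))
E
```

```text
[416.9 255.7  59.6] 0.752532735724309 20.9
yellow (array([418.7, 257.3,  50.5,  54.3]), [[418.70001220703125, 257.20001220703125], [54.400001525878906, 51.20000076293945]])
scene (300, 202, 20, 19) expected top ctr [309.5838937  207.79350056]
0.66 [308.1, 205.5] [309.436839   210.26599911]
top (238, 193, 17, 17) expected top ctr [245.97823272 200.13030406]
0.59 [216.0, 136.3] [246.17024765 200.33696685]
```

Green sits where expected and the yellow lid is measured. Grasping it now.

Call:
send_rows(targets=[[-0.5, 0.001, -0.0015, 0, 0, 0, 0], [-0.5, 0, 0, 0.015, 0, 0, 0], [-0.5, 0, 0, 0.015, 0, 0, 0], [-0.5, 0, 0, 0.0076, 0, 0, 0], [-0.5, 0, 0, 0, 0, 0, 0], [-0.2, 0, 0, 0, 0, 0, 0], [1, 0, 0, 0, 0, 0, 0], [1, 0, 0, 0, 0, 0, 0], [1, 0, 0, 0, 0, 0, 0], [1, 0, 0, 0, 0, 0, 0]])

```text
time_s: 22.4
eef_pos: [418.0, 257.5, 22.5]
ee_rot: [-0.0, 1.0, 0.0, 0.0]
force: [-0.6, -0.0, 4.5]
grip_width: 0.598
grip_force: 26.4
```

```bash
python3 - <<'E'
from h import *
s=ctrl.sense();e=s['eef_pos'];print(np.round(e,2),s['grip_width'],s['grip_force'],s['force'])
E
```

```text
[418.01 257.54  22.53] 0.5977825440936945 26.367504000663757 [-0.57853357 -0.04721552  4.53221052]
```

Call:
send_rows(targets=[[1, 0, 0, -0.002, 0, 0, 0], [1, 0, 0, -0.006, 0, 0, 0], [1, 0, 0, -0.015, 0, 0, 0], [1, 0, 0, -0.025, 0, 0, 0], [1, 0, 0, -0.02, 0, 0, 0], [1, 0, 0, -0.0095, 0, 0, 0], [1, -0.002, 0.012, 0, 0, 0, 0], [1, -0.004, 0.03, 0, 0, 0, 0], [1, -0.005, 0.037, 0, 0, 0, 0], [1, -0.006, 0.04, 0, 0, 0, 0]])

```text
time_s: 23.65
eef_pos: [399.7, 136.9, 98.9]
ee_rot: [0.0, 1.0, 0.0, -0.001]
force: [1.1, 0.1, -1.1]
grip_width: 0.6
grip_force: 26.3
```

Call:
send_rows(targets=[[1, -0.005, 0.04, 0, 0, 0, 0], [1, -0.005, 0.037, 0, 0, 0, 0], [1, -0.004, 0.026, 0, 0, 0, 0], [1, -0.001, 0.011, 0, 0, 0, 0], [1, 0, 0, 0, 0, 0, 0], [1, 0, 0, 0, 0, 0, 0], [1, 0, 0, 0, 0, 0, 0], [1, 0, 0, 0, 0, 0, 0], [1, 0, 0, 0, 0, 0, 0], [1, 0, 0, 0, 0, 0, 0]])

```text
time_s: 24.9
eef_pos: [385.8, 24.5, 99.7]
ee_rot: [0.0, 1.0, 0.0, 0.0]
force: [0.4, 0.2, -1.0]
grip_width: 0.596
grip_force: 26.3
```

```bash
python3 - <<'E'
from h import *
s=ctrl.sense();e=s['eef_pos'];print(np.round(e,1),s['grip_width'],s['grip_force'])
p=ctrl.capture('wrist');save(p,'w11')
lid=near(p,'yellow',np.array(e)+[0,0,55],70,100,60)
print('lid',circ(p,lid,e[2]+55.5))
pt=near(p,'yellow',[441,24.5,76],45,100,20)
print('pot',circ(p,pt,76))
E
```

```text
[385.8  24.5  99.7] 0.5960717631150246 26.326366066932678
lid (array([387.6,  24.3,  50.6,  54.7]), [[387.70001220703125, 24.299999237060547], [54.900001525878906, 51.099998474121094]])
pot (array([439.9,  24.1,  47.2,  47.6]), [[439.79998779296875, 24.100000381469727], [48.29999923706055, 47.29999923706055]])
```

Call:
send_rows(targets=[[1, 0.0083, 0.0002, 0, 0, 0, 0], [1, 0.018, 0, 0, 0, 0, 0], [1, 0.018, 0, 0, 0, 0, 0], [1, 0.009, 0, 0, 0, 0, 0], [1, 0, 0, 0.012, 0, 0, 0], [1, 0, 0, 0.02, 0, 0, 0], [1, 0, 0, 0.0147, 0, 0, 0], [1, 0, 0, 0.008, 0, 0, 0], [1, 0, 0, 0.005, 0, 0, 0], [1, 0, 0, 0.003, 0, 0, 0]])

```text
time_s: 26.2
eef_pos: [439.1, 24.3, 36.9]
ee_rot: [0.0, 1.0, 0.0, 0.0]
force: [-0.7, -0.9, -0.5]
grip_width: 0.597
grip_force: 26.3
```

Call:
send_rows(targets=[[1, 0, 0, 0.001, 0, 0, 0], [1, 0, 0, 0, 0, 0, 0], [1, 0, 0, 0.0005, 0, 0, 0], [1, 0, 0, 0, 0, 0, 0], [1, 0, 0, 0, 0, 0, 0], [1, 0, 0, 0, 0, 0, 0], [1, 0, 0, 0, 0, 0, 0], [1, 0, 0, 0, 0, 0, 0], [1, 0, 0, 0, 0, 0, 0], [1, 0, 0, 0, 0, 0, 0]])

```text
time_s: 27.45
eef_pos: [439.1, 24.3, 35.5]
ee_rot: [0.0, 1.0, 0.0, 0.0]
force: [0.1, 0.1, -1.3]
grip_width: 0.599
grip_force: 26.3
```

Call:
send_rows(targets=[[1, 0, 0, 0.0004, 0, 0, 0], [1, 0, 0, 0, 0, 0, 0], [1, 0, 0, 0.0004, 0, 0, 0], [1, 0, 0, 0, 0, 0, 0], [1, 0, 0, 0.0003, 0, 0, 0], [1, 0, 0, 0, 0, 0, 0], [1, 0, 0, 0, 0, 0, 0], [1, 0, 0, 0, 0, 0, 0], [1, 0, 0, 0, 0, 0, 0], [1, 0, 0, 0, 0, 0, 0]])

```text
time_s: 28.7
eef_pos: [439.2, 24.3, 34.5]
ee_rot: [0.0, 1.0, 0.0, 0.0]
force: [-2.2, -0.5, 5.1]
grip_width: 0.599
grip_force: 26.7
```

Contact at 5 N, so yellow is seated. Releasing and going back for cream.

Call:
send_rows(targets=[[-0.3, 0, 0, 0, 0, 0, 0], [-0.5, 0, 0, 0, 0, 0, 0], [-0.7, 0, 0, 0, 0, 0, 0], [-0.7, 0, 0, -0.005, 0, 0, 0], [-0.7, 0, 0, -0.015, 0, 0, 0], [-0.7, 0, 0, -0.025, 0, 0, 0], [-0.7, 0, 0, -0.015, 0, 0, 0], [-0.7, 0, -0.012, -0.005, 0, 0, 0], [-0.7, -0.002, -0.03, 0, 0, 0, 0], [-0.7, -0.003, -0.037, 0, 0, 0, 0]])

```text
time_s: 29.95
eef_pos: [433.7, 104.5, 99.1]
ee_rot: [-0.0, 1.0, -0.0, -0.0]
force: [0.3, -0.2, -0.3]
grip_width: 0.853
grip_force: 0.0
```

Call:
send_rows(targets=[[-0.7, -0.004, -0.04, 0, 0, 0, 0], [-0.7, -0.004, -0.04, 0, 0, 0, 0], [-0.7, -0.004, -0.037, 0, 0, 0, 0], [-0.7, -0.003, -0.026, 0, 0, 0, 0], [-0.7, -0.001, -0.0107, 0, 0, 0, 0], [-0.7, 0, 0, 0.012, 0, 0, 0], [-0.7, 0, 0, 0.025, 0, 0, 0], [-0.7, 0, 0, 0.02, 0, 0, 0], [-0.7, 0, 0, 0.008, 0, 0, 0], [-0.7, 0, 0, 0, 0, 0, 0]])

```text
time_s: 31.2
eef_pos: [418.0, 256.4, 34.1]
ee_rot: [0.0, 1.0, -0.0, -0.0]
force: [0.0, 0.7, 0.3]
grip_width: 0.85
grip_force: 0.0
```

```bash
python3 - <<'E'
from h import *
s=ctrl.sense();e=s['eef_pos'];print(np.round(e,1),s['grip_width'],s['time_s'])
p=ctrl.capture('wrist');save(p,'w12')
c=near(p,'cream',[418,257,54],60);print('cream',circ(p,c,54))
hsv=cv2.cvtColor(p['img'],cv2.COLOR_RGB2HSV);u=proj(p,[418,257,54]).astype(int);print(u,hsv[u[1]-60:u[1]+60:8,u[0]].tolist(),hsv[u[1],u[0]-60:u[0]+60:8].tolist())
sc=ctrl.capture('scene')
c=near(sc,'yellow',[439.8,24.1,90],16,100,40);print('scene yellow',cv2.boundingRect(c.astype(np.int32)),proj(sc,[439.8,24.1,90]))
E
```

```text
[418.  256.4  34.1] 0.8504555854070437 31.2
cream (array([418.2, 259.8,  67.3,  74.8]), [[416.70001220703125, 258.1000061035156], [67.69999694824219, 62.5]])
[280 260] [[24, 34, 222], [25, 20, 242], [25, 19, 243], [24, 17, 244], [26, 16, 244], [0, 0, 247], [0, 0, 247], [0, 0, 247], [0, 0, 247], [26, 15, 244], [24, 17, 243], [24, 20, 242], [24, 22, 241], [25, 25, 239], [11, 80, 134]] [[20, 76, 235], [0, 0, 247], [0, 0, 247], [0, 0, 247], [0, 0, 247], [0, 0, 247], [0, 0, 247], [0, 0, 247], [0, 0, 247], [0, 0, 247], [0, 0, 247], [120, 1, 248], [25, 20, 242], [24, 21, 241], [23, 22, 241]]
scene yellow (268, 160, 22, 21) [278.99956671 165.90971202]
```

```bash
sed -i "s/hsv\[...,1\]<90)&(hsv\[...,2\]>130/hsv[...,1]<60)\&(hsv[...,2]>vmin/" h.py; python3 - <<'E'
from h import *
s=ctrl.sense();e=s['eef_pos']
p=ctrl.capture('wrist')
for v in(150,200,225):
    c=near(p,'cream',[418,257,54],85,0,v);print('cream',circ(p,c,54),cv2.boundingRect(c.astype(np.int32)))
for v in(60,):
    c=near(p,'blue',[418,257,30],85,80,v);print('blue',circ(p,c,30))
E
```

```text
cream (array([422.3, 258.3,  60.5,  68.2]), [[422.1000061035156, 258.29998779296875], [67.19999694824219, 61.599998474121094]]) (216, 190, 124, 121)
cream (array([420.4, 257.9,  60.8,  62.6]), [[420.3999938964844, 258.20001220703125], [62.599998474121094, 61.400001525878906]]) (218, 198, 122, 112)
cream (array([419.4, 257.9,  59.2,  61. ]), [[419.3999938964844, 257.79998779296875], [59.5, 60.400001525878906]]) (220, 203, 119, 106)
blue (array([450.5, 251.9,   2.1,  11.6]), [[450.20001220703125, 251.89999389648438], [3.4000000953674316, 13.800000190734863]])
```

Call:
send_rows(targets=[[-0.7, 0.001, -0.0016, 0, 0, 0, 0], [-0.7, 0, 0, 0.015, 0, 0, 0], [-0.7, 0, 0, 0.015, 0, 0, 0], [-0.7, 0, 0, 0.007, 0, 0, 0], [-0.7, 0, 0, 0, 0, 0, 0], [-0.4, 0, 0, 0, 0, 0, 0], [1, 0, 0, 0, 0, 0, 0], [1, 0, 0, 0, 0, 0, 0], [1, 0, 0, 0, 0, 0, 0], [1, 0, 0, 0, 0, 0, 0]])

```text
time_s: 32.6
eef_pos: [419.3, 258.6, -2.3]
ee_rot: [-0.0, 1.0, 0.0, 0.0]
force: [-0.3, -0.8, 4.8]
grip_width: 0.702
grip_force: 27.5
```

```bash
python3 - <<'E'
from h import *
s=ctrl.sense();e=s['eef_pos'];print(np.round(e,2),s['grip_width'],s['grip_force'],s['force'])
t=ctrl.capture('top')
for v in(90,120): print(v,circ(t,near(t,'cream',[402,-282,88],25,0,v),88))
E
```

```text
[419.29 258.64  -2.29] 0.7017985913526569 27.49062269926071 [-0.27039461 -0.78517584  4.82797553]
90 (array([ 403.3, -278.2,   54.7,   73.7]), [[402.20001220703125, -277.0], [57.900001525878906, 71.0]])
120 (array([ 401.3, -281.1,   54.3,   66.8]), [[400.8999938964844, -277.0], [55.400001525878906, 71.0]])
```

Call:
send_rows(targets=[[1, 0, 0, -0.002, 0, 0, 0], [1, 0, 0, -0.006, 0, 0, 0], [1, 0, 0, -0.02, 0, 0, 0], [1, 0, 0, -0.03, 0, 0, 0], [1, 0, 0, -0.035, 0, 0, 0], [1, 0, 0, -0.0193, 0, 0, 0], [1, -0.002, 0.015, 0, 0, 0, 0], [1, -0.004, 0.03, 0, 0, 0, 0], [1, -0.006, 0.04, 0, 0, 0, 0], [1, -0.006, 0.04, 0, 0, 0, 0]])

```text
time_s: 33.9
eef_pos: [399.7, 131.7, 108.5]
ee_rot: [0.0, 1.0, 0.0, -0.001]
force: [0.7, -0.4, -0.9]
grip_width: 0.701
grip_force: 27.4
```

Call:
send_rows(targets=[[1, -0.007, 0.05, 0, 0, 0, 0], [1, -0.007, 0.05, 0, 0, 0, 0], [1, -0.007, 0.05, 0, 0, 0, 0], [1, -0.007, 0.05, 0, 0, 0, 0], [1, -0.007, 0.05, 0, 0, 0, 0], [1, -0.007, 0.05, 0, 0, 0, 0], [1, -0.006, 0.048, 0, 0, 0, 0], [1, -0.006, 0.038, 0, 0, 0, 0], [1, -0.004, 0.022, 0, 0, 0, 0], [1, -0.001, 0.008, 0, 0, 0, 0]])

```text
time_s: 35.15
eef_pos: [341.0, -282.9, 108.6]
ee_rot: [-0.001, 1.0, -0.001, -0.001]
force: [0.5, 0.6, -1.6]
grip_width: 0.703
grip_force: 27.5
```

```bash
python3 - <<'E'
from h import *
s=ctrl.sense();e=s['eef_pos'];print(np.round(e,1),s['grip_width'],s['grip_force'],np.abs(s['dq']).max())
p=ctrl.capture('wrist');save(p,'w13')
e=np.array(ctrl.sense()['eef_pos']);print(np.round(e,1))
for v in(120,200):print('lid',circ(p,near(p,'cream',e+[0,0,56],80,0,v),e[2]+56.3))
for v in(60,100):print('pot',circ(p,near(p,'cream',[402,-283,88],48,0,v),88),proj(p,[402,-283,88]))
E
```

```text
[ 341.  -282.9  108.6] 0.7034817677270963 27.471498548984528 0.08723249584962132
[ 341.3 -283.2  108.9]
lid (array([ 342.6, -283.3,   59.5,   63.2]), [[343.0, -283.3999938964844], [63.0, 60.099998474121094]])
lid (array([ 335.9, -283.9,   48.3,   57.9]), [[336.29998779296875, -283.5], [49.599998474121094, 59.099998474121094]])
pot (array([ 402.1, -284.9,   53.1,   55.1]), [[401.6000061035156, -284.0], [52.70000076293945, 51.599998474121094]]) [281.63849203 130.84563928]
pot (array([ 402.1, -284.9,   53.1,   55.1]), [[401.6000061035156, -284.0], [52.70000076293945, 51.599998474121094]]) [281.63849203 130.84563928]
```

View pics/w13.png

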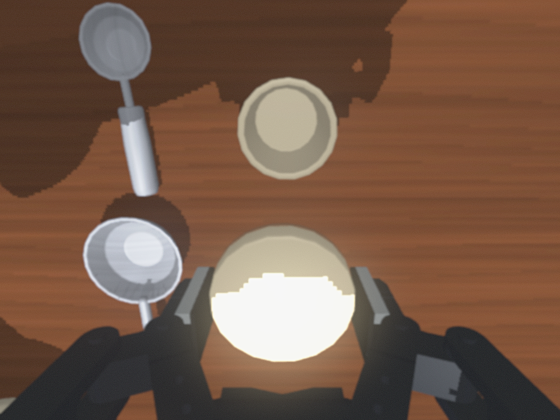

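The cream pot mouth is at (287,128) and the held lid at (283,293). My ROI clipped the rim, so I'll recompute it.

```bash
python3 - <<'E'
from h import *
p=ctrl.capture('wrist')
for smin in(60,80):
    hsv=cv2.cvtColor(p['img'],cv2.COLOR_RGB2HSV);m=np.zeros((420,560),np.uint8);m[65:190,225:350]=((hsv[...,1]<smin+30)&(hsv[...,2]>60))[65:190,225:350]
    c=max(cv2.findContours(m,0,cv2.CHAIN_APPROX_NONE)[0],key=cv2.contourArea)[:,0].astype(float);print(circ(p,c,88))
E
```

```text
(array([ 402.4, -286. ,   56.4,   56.6]), [[402.6000061035156, -286.0], [56.5, 56.400001525878906]])
(array([ 402.4, -286.1,   57. ,   57.3]), [[402.5, -285.8999938964844], [57.599998474121094, 57.400001525878906]])
```

Call:
send_rows(targets=[[1, 0.0115, 0.0026, 0, 0, 0, 0], [1, 0.02, 0, 0, 0, 0, 0], [1, 0.02, 0, 0, 0, 0, 0], [1, 0.009, 0, 0, 0, 0, 0], [1, 0, 0, 0.012, 0, 0, 0], [1, 0, 0, 0.02, 0, 0, 0], [1, 0, 0, 0.014, 0, 0, 0], [1, 0, 0, 0.008, 0, 0, 0], [1, 0, 0, 0.005, 0, 0, 0], [1, 0, 0, 0.002, 0, 0, 0]])

```text
time_s: 36.5
eef_pos: [402.8, -285.2, 48.7]
ee_rot: [0.0, 1.0, 0.0, 0.0]
force: [-0.4, 0.0, -1.3]
grip_width: 0.7
grip_force: 27.5
```

Call:
send_rows(targets=[[1, 0, 0, 0.0005, 0, 0, 0], [1, 0, 0, 0, 0, 0, 0], [1, 0, 0, 0.0005, 0, 0, 0], [1, 0, 0, 0, 0, 0, 0], [1, 0, 0, 0, 0, 0, 0], [1, 0, 0, 0, 0, 0, 0], [1, 0, 0, 0, 0, 0, 0], [1, 0, 0, 0, 0, 0, 0], [1, 0, 0, 0, 0, 0, 0], [1, 0, 0, 0, 0, 0, 0]])

```text
time_s: 37.75
eef_pos: [402.8, -285.1, 47.7]
ee_rot: [-0.0, 1.0, 0.0, -0.0]
force: [0.4, -1.2, 0.1]
grip_width: 0.699
grip_force: 27.5
```

Call:
send_rows(targets=[[1, 0, 0, 0.0005, 0, 0, 0], [1, 0, 0, 0, 0, 0, 0], [1, 0, 0, 0.0005, 0, 0, 0], [1, 0, 0, 0, 0, 0, 0], [1, 0, 0, 0.0005, 0, 0, 0], [1, 0, 0, 0, 0, 0, 0], [1, 0, 0, 0, 0, 0, 0], [1, 0, 0, 0, 0, 0, 0], [1, 0, 0, 0, 0, 0, 0], [1, 0, 0, 0, 0, 0, 0]])

```text
time_s: 39.0
eef_pos: [402.8, -285.1, 46.2]
ee_rot: [0.0, 1.0, 0.0, 0.0]
force: [0.6, -0.1, -0.4]
grip_width: 0.706
grip_force: 27.5
```

Call:
send_rows(targets=[[1, 0, 0, 0.0004, 0, 0, 0], [1, 0, 0, 0, 0, 0, 0], [1, 0, 0, 0.0003, 0, 0, 0], [1, 0, 0, 0, 0, 0, 0], [1, 0, 0, 0, 0, 0, 0], [1, 0, 0, 0, 0, 0, 0], [1, 0, 0, 0, 0, 0, 0], [1, 0, 0, 0, 0, 0, 0], [1, 0, 0, 0, 0, 0, 0], [1, 0, 0, 0, 0, 0, 0]])

```text
time_s: 40.25
eef_pos: [402.8, -285.1, 45.8]
ee_rot: [0.0, 1.0, 0.0, 0.0]
force: [-1.6, 1.4, 5.2]
grip_width: 0.702
grip_force: 28.0
```

Cream seated at 5 N. Releasing, then back for blue.

Call:
send_rows(targets=[[-0.55, 0, 0, 0, 0, 0, 0], [-0.7, 0, 0, 0, 0, 0, 0], [-0.8, 0, 0, 0, 0, 0, 0], [-0.8, 0, 0, -0.005, 0, 0, 0], [-0.8, 0, 0, -0.015, 0, 0, 0], [-0.8, 0, 0, -0.025, 0, 0, 0], [-1, 0, 0, -0.02, 0, 0, 0], [-1, 0.001, -0.015, 0, 0, 0, 0], [-1, 0.001, -0.03, 0, 0, 0, 0], [-1, 0.001, -0.045, 0, 0, 0, 0]])

```text
time_s: 41.5
eef_pos: [405.3, -193.5, 109.9]
ee_rot: [-0.0, 1.0, -0.0, -0.0]
force: [-0.1, 0.5, -0.3]
grip_width: 1.004
grip_force: 0.0
```

Call:
send_rows(targets=[[-1, 0.001, -0.05, 0, 0, 0, 0], [-1, 0.001, -0.05, 0, 0, 0, 0], [-1, 0.001, -0.05, 0, 0, 0, 0], [-1, 0.001, -0.05, 0, 0, 0, 0], [-1, 0.001, -0.05, 0, 0, 0, 0], [-1, 0.002, -0.05, 0, 0, 0, 0], [-1, 0.002, -0.05, 0, 0, 0, 0], [-1, 0.002, -0.05, 0, 0, 0, 0], [-1, 0.002, -0.035, 0, 0, 0, 0], [-1, 0, -0.017, 0, 0, 0, 0]])

```text
time_s: 42.75
eef_pos: [417.3, 258.6, 109.9]
ee_rot: [0.0, 1.0, 0.001, -0.001]
force: [0.5, -1.4, 0.5]
grip_width: 0.998
grip_force: 0.0
```

Call:
send_rows(targets=[[-1, 0, 0, 0.01, 0, 0, 0], [-1, 0, 0, 0.025, 0, 0, 0], [-1, 0, 0, 0.03, 0, 0, 0], [-1, 0, 0, 0.025, 0, 0, 0], [-1, 0, 0, 0.01, 0, 0, 0], [-1, 0, 0, 0, 0, 0, 0], [-1, 0, 0, 0, 0, 0, 0], [-1, 0, 0, 0, 0, 0, 0], [-1, 0, 0, 0, 0, 0, 0], [-1, 0, 0, 0, 0, 0, 0]])

```text
time_s: 44.0
eef_pos: [418.6, 257.0, 10.7]
ee_rot: [-0.0, 1.0, 0.0, 0.0]
force: [-0.3, -0.3, -0.6]
grip_width: 0.998
grip_force: 0.0
```

```bash
python3 - <<'E'
from h import *
s=ctrl.sense();e=s['eef_pos'];print(np.round(e,1),s['grip_width'],s['time_s'])
p=ctrl.capture('wrist');save(p,'w14')
for v in(40,100):
    c=near(p,'blue',[419,257.5,30],85,80,v);print('blue',circ(p,c,30),cv2.boundingRect(c.astype(np.int32)),proj(p,[419,257.5,30]))
sc=ctrl.capture('scene');X=[402.5,-286,102]
c=near(sc,'cream',X,16,0,100);print('scene cream',cv2.boundingRect(c.astype(np.int32)),proj(sc,X))
E
```

```text
[418.6 257.   10.7] 0.9978657048358003 44.0
blue (array([419.9, 259. ,  66.9,  69.9]), [[420.20001220703125, 258.8999938964844], [70.5, 67.4000015258789]]) (212, 191, 132, 126) [280.49062113 259.56464069]
blue (array([419.9, 259. ,  66.9,  69.9]), [[420.20001220703125, 258.8999938964844], [70.5, 67.4000015258789]]) (212, 191, 132, 126) [280.49062113 259.56464069]
scene cream (137, 148, 27, 22) [149.34805521 154.37153316]
```

Call:
send_rows(targets=[[-1, 0.001, -0.002, 0, 0, 0, 0], [-1, 0, 0, 0.015, 0, 0, 0], [-1, 0, 0, 0.015, 0, 0, 0], [-1, 0, 0, 0.0065, 0, 0, 0], [-1, 0, 0, 0.003, 0, 0, 0], [-0.7, 0, 0, 0, 0, 0, 0], [1, 0, 0, 0, 0, 0, 0], [1, 0, 0, 0, 0, 0, 0], [1, 0, 0, 0, 0, 0, 0], [1, 0, 0, 0, 0, 0, 0]])

```text
time_s: 45.35
eef_pos: [419.7, 259.0, -28.7]
ee_rot: [-0.0, 1.0, 0.0, 0.0]
force: [-1.1, -1.3, 6.1]
grip_width: 0.806
grip_force: 29.0
```

```bash
python3 - <<'E'
from h import *
s=ctrl.sense();e=s['eef_pos'];print(np.round(e,2),s['grip_width'],s['grip_force'],s['force'])
t=ctrl.capture('top')
for v in(40,60): print(v,circ(t,near(t,'blue',[566,-220,100],25,80,v),100))
E
```

```text
[419.75 259.01 -28.69] 0.8057558394169788 28.97629737854004 [-1.14876617 -1.26726503  6.10276787]
40 (array([ 561.8, -214.9,   64.2,   80.7]), [[563.2999877929688, -213.60000610351562], [66.19999694824219, 79.0999984741211]])
60 (array([ 561.2, -217.4,   62.4,   78. ]), [[563.2999877929688, -213.60000610351562], [66.19999694824219, 79.0999984741211]])
```

Call:
send_rows(squeeze=30, targets=[[1, 0, 0, -0.002, 0, 0, 0], [1, 0, 0, -0.006, 0, 0, 0], [1, 0, 0, -0.02, 0, 0, 0], [1, 0, 0, -0.035, 0, 0, 0], [1, 0, 0, -0.04, 0, 0, 0], [1, 0, 0, -0.0407, 0, 0, 0], [1, 0.0025, 0.015, 0, 0, 0, 0], [1, 0.005, 0.03, 0, 0, 0, 0], [1, 0.0065, 0.04, 0, 0, 0, 0], [1, 0.0075, 0.045, 0, 0, 0, 0]])

```text
time_s: 46.65
eef_pos: [440.4, 127.5, 113.7]
ee_rot: [0.0, 1.0, 0.001, -0.001]
force: [0.4, -0.4, -0.9]
grip_width: 0.813
grip_force: 34.6
```

Call:
send_rows(targets=[[1, 0.0083, 0.05, 0, 0, 0, 0], [1, 0.0083, 0.05, 0, 0, 0, 0], [1, 0.0083, 0.05, 0, 0, 0, 0], [1, 0.0083, 0.05, 0, 0, 0, 0], [1, 0.0083, 0.05, 0, 0, 0, 0], [1, 0.0075, 0.045, 0, 0, 0, 0], [1, 0.005, 0.03, 0, 0, 0, 0], [1, 0.003, 0.018, 0, 0, 0, 0], [1, 0.0015, 0.007, 0, 0, 0, 0], [1, 0, 0, 0, 0, 0, 0]])

```text
time_s: 47.9
eef_pos: [499.6, -220.5, 114.4]
ee_rot: [-0.0, 1.0, 0.0, -0.0]
force: [0.5, 0.2, -1.9]
grip_width: 0.804
grip_force: 34.5
```

```bash
python3 - <<'E'
from h import *
ctrl.capture('wrist');p=ctrl.capture('wrist');save(p,'w15')
s=ctrl.sense();e=np.array(s['eef_pos']);print(np.round(e,1),s['grip_width'],s['grip_force'])
print('lid',circ(p,near(p,'blue',e+[0,0,58],90,80,40),e[2]+58.7))
for v in(25,40):
    c=near(p,'blue',[564,-220,100],68,80,v);print('pot',circ(p,c,100),cv2.boundingRect(c.astype(np.int32)),proj(p,[564,-220,100]))
E
```

```text
[ 499.7 -220.1  114.7] 0.8026819947228434 34.534385204315186
lid (array([ 500.4, -220.3,   67.9,   71.4]), [[500.5, -220.60000610351562], [71.69999694824219, 69.0999984741211]])
pot (array([ 564.5, -222. ,   63.9,   64. ]), [[564.5, -222.10000610351562], [64.19999694824219, 64.30000305175781]]) (226, 61, 119, 122) [281.48359352 125.74215692]
pot (array([ 564.5, -222. ,   63.9,   64. ]), [[564.5, -222.10000610351562], [64.19999694824219, 64.30000305175781]]) (226, 61, 119, 122) [281.48359352 125.74215692]
```

Call:
send_rows(targets=[[1, 0.0116, 0.0017, 0, 0, 0, 0], [1, 0.022, 0, 0, 0, 0, 0], [1, 0.022, 0, 0, 0, 0, 0], [1, 0.009, 0, 0, 0, 0, 0], [1, 0, 0, 0.012, 0, 0, 0], [1, 0, 0, 0.02, 0, 0, 0], [1, 0, 0, 0.012, 0, 0, 0], [1, 0, 0, 0.007, 0, 0, 0], [1, 0, 0, 0.004, 0, 0, 0], [1, 0, 0, 0.002, 0, 0, 0]])

```text
time_s: 49.25
eef_pos: [564.5, -222.8, 57.8]
ee_rot: [0.0, 1.0, 0.0, 0.0]
force: [0.3, -0.6, -1.2]
grip_width: 0.807
grip_force: 34.5
```

Call:
send_rows(targets=[[1, 0, 0, 0.0005, 0, 0, 0], [1, 0, 0, 0, 0, 0, 0], [1, 0, 0, 0.0005, 0, 0, 0], [1, 0, 0, 0, 0, 0, 0], [1, 0, 0, 0, 0, 0, 0], [1, 0, 0, 0, 0, 0, 0], [1, 0, 0, 0, 0, 0, 0], [1, 0, 0, 0, 0, 0, 0], [1, 0, 0, 0, 0, 0, 0], [1, 0, 0, 0, 0, 0, 0]])

```text
time_s: 50.5
eef_pos: [564.3, -222.7, 56.7]
ee_rot: [-0.0, 1.0, 0.0, 0.0]
force: [0.5, 0.4, -1.4]
grip_width: 0.809
grip_force: 34.5
```

Call:
send_rows(targets=[[1, 0, 0, 0.0004, 0, 0, 0], [1, 0, 0, 0, 0, 0, 0], [1, 0, 0, 0.0004, 0, 0, 0], [1, 0, 0, 0, 0, 0, 0], [1, 0, 0, 0.0004, 0, 0, 0], [1, 0, 0, 0, 0, 0, 0], [1, 0, 0, 0, 0, 0, 0], [1, 0, 0, 0, 0, 0, 0], [1, 0, 0, 0, 0, 0, 0], [1, 0, 0, 0, 0, 0, 0]])

```text
time_s: 51.75
eef_pos: [564.3, -222.7, 55.5]
ee_rot: [-0.0, 1.0, 0.0, -0.0]
force: [0.3, 0.4, -1.7]
grip_width: 0.806
grip_force: 34.6
```

Call:
send_rows(targets=[[1, 0, 0, 0.0003, 0, 0, 0], [1, 0, 0, 0, 0, 0, 0], [1, 0, 0, 0.0003, 0, 0, 0], [1, 0, 0, 0, 0, 0, 0], [1, 0, 0, 0, 0, 0, 0], [1, 0, 0, 0, 0, 0, 0], [1, 0, 0, 0, 0, 0, 0], [1, 0, 0, 0, 0, 0, 0], [1, 0, 0, 0, 0, 0, 0], [1, 0, 0, 0, 0, 0, 0]])

```text
time_s: 53.0
eef_pos: [564.5, -222.7, 55.4]
ee_rot: [0.0, 1.0, 0.0, 0.0]
force: [-3.2, 1.3, 5.2]
grip_width: 0.807
grip_force: 35.1
```

Blue seated at 5 N. Releasing, lifting away and checking all four pots.

Call:
send_rows(targets=[[-0.75, 0, 0, 0, 0, 0, 0], [-1, 0, 0, 0, 0, 0, 0], [-1, 0, 0, 0, 0, 0, 0], [-1, 0, 0, -0.005, 0, 0, 0], [-1, 0, 0, -0.015, 0, 0, 0], [-1, 0, 0, -0.03, 0, 0, 0], [-1, 0, 0, -0.04, 0, 0, 0], [-1, 0, 0, -0.04, 0, 0, 0], [-1, -0.03, 0, -0.02, 0, 0, 0], [-1, -0.04, 0, 0, 0, 0, 0]])

```text
time_s: 54.25
eef_pos: [494.4, -223.1, 207.5]
ee_rot: [0.001, 1.0, 0.001, 0.002]
force: [-0.1, -1.1, 0.4]
grip_width: 1.001
grip_force: 0.0
```

Call:
send_rows(targets=[[-1, -0.04, 0, 0, 0, 0, 0], [-1, -0.04, 0, 0, 0, 0, 0], [-1, -0.03, 0, 0, 0, 0, 0], [-1, -0.02, 0, 0, 0, 0, 0], [-1, 0, 0, 0, 0, 0, 0], [-1, 0, 0, 0, 0, 0, 0], [-1, 0, 0, 0, 0, 0, 0], [-1, 0, 0, 0, 0, 0, 0], [-1, 0, 0, 0, 0, 0, 0], [-1, 0, 0, 0, 0, 0, 0]])

```text
time_s: 55.5
eef_pos: [364.4, -222.7, 204.9]
ee_rot: [-0.0, 1.0, 0.0, -0.0]
force: [-0.5, -0.1, 0.2]
grip_width: 1.001
grip_force: 0.0
```

```bash
python3 - <<'E'
from h import *
sc=ctrl.capture('scene')
T=[]
for X in([579.5,86.4,60],[439.8,24.1,60],[402.5,-286,70],[564.5,-222,80]):
    u=proj(sc,X).astype(int);x,y=max(u[0]-35,0),u[1]-35
    T.append(cv2.resize(sc['img'][y:y+70,x:x+70],(300,300),interpolation=cv2.INTER_CUBIC))
cv2.imwrite('pics/c16.png',np.vstack([np.hstack(T[:2]),np.hstack(T[2:])])[:,:,::-1])
for k,old in(('jug',(755.7,-13)),('mug',(770,175))):
    d=ctrl.landmark_of(k,sc)[0];print(k,np.round(atz(sc,d['point'],0),1),old)
E
```

```text
jug [758.8 -10.3   0. ] (755.7, -13)
mug [767.8 170.4   0. ] (770, 175)
```

View pics/c16.png

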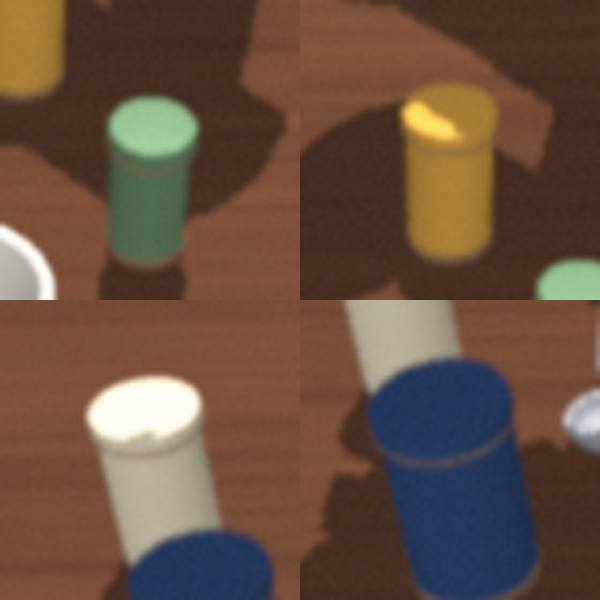

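All four lids lie flush and level on their pots: green (152,125), yellow (450,115), cream (145,410) and blue (440,410). Handing in.

```bash
python3 -c "
from rig import ctrl
print(ctrl.finish_job())"
```

```text
the job is handed in; nothing more can be done
None
```

All four pots are closed with the lid of their own colour, fully down and level in the last camera check, and the job was handed in at about 56 s; the first close on the green lid missed without touching it.

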